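Take the red-knobbed canister out of the keyhole rack

TASK

Take the sample canister with the red knob out of the hanging rack: slide it along its keyhole slot to the wide end, lift it out there, and set it down standing upright on the floor of the aluminium tray, without dropping it. Leave the canister with the blue knob hanging in its slot.

Things in the scene. Friction and masses are not known exactly. Their poses are not given: they have to be found in the camera images.
- red_canister: Loose round steel canister, RED knob, 132 mm tall, about 0.12 kg. Origin: centre of underside; z up. Pot dia 30 at 0-60 mm (tapered top), stem dia 8 to 100 mm, collar dia 26 at 86-90 mm, grip knob dia 24, plain cylinder, 100-132 mm. Starts hanging upright in either slot of the rack, collar lying on the plate at the narrow part, pot below it, underside 24 mm above the table.
- blue_canister: The same canister but with a BLUE knob, hanging in the narrow part of the other slot of the rack. It stays there.
- rack: Yellow fixed stand, 130 (x) by 190 mm (y). Origin on table under centre of top plate (6 mm thick, top at z = 110 mm); z up, -x faces robot, yaw within 0.35 rad. Keyhole slots along its x at y = +42.5 and -42.5 mm: round wide end dia 46 centred at x = -30; 13 mm narrow slot from there to x = +45. Canisters hang at x = 16-36, can rise 20 mm till pot meets plate; pot passes only the wide end.
- tray: Loose open aluminium tray, 209 mm (its x) by 344 mm (its y) by 51 mm high, long side roughly pointing away from the robot, empty. Origin: centre of its underside, z up. Floor 2 mm thick; the flat inner floor reaches 92 mm either way along its x and 150 mm either way along its y.
Things that resemble listed ones, but are neither listed nor needed, are in the scene too. Leave any yellow look-alike of the red_canister alone.

How it is judged:
On the way:
1. the red-knobbed canister is in the wide end of a slot, its underside still below the top plate (x of red_canister in the frame of rack between -0.044 and -0.016 m and z of red_canister in the frame of rack below 0.1 m), for 0.1 s.
At the end, for the whole second after the job is handed in: The red-knobbed canister stands upright (within 0.15 rad) and at rest on the tray's floor, its underside less than 12 mm above the tray's; the blue-knobbed canister still hangs by its collar in the narrow part of its slot (x of red_canister in the frame of tray between -0.085 and 0.085 m and y of red_canister in the frame of tray between -0.142 and 0.142 m and z of red_canister in the frame of tray below 0.012 m and angle between red_canister's own z axis and vertical below 0.15 rad and linear speed of red_canister below 0.03 m/s and x of blue_canister in the frame of rack above 0 m and z of blue_canister in the frame of rack between 0.015 and 0.033 m and horizontal distance between blue_canister and rack below 0.08 m); the robot touches nothing.
It fails at once if the red-knobbed canister is dropped (falls faster than 0.8 m/s while not gripped) (linear speed of red_canister above 0.8 m/s and contact force between the fingers and red_canister below 0.2 N).
It fails at once if the blue-knobbed canister is lifted or pushed out of the narrow part of its slot (z of blue_canister in the frame of rack above 0.045 m or x of blue_canister in the frame of rack below -0.005 m).
It also fails if it takes over 35 s, if anything falls off the work surface, if the arm or the gripper's body presses on something with over 40 N, if the wrist force passes 120 N, or if a joint passes its speed limit or range.

ROBOT

A 6-joint arm with a two-finger parallel gripper is mounted at the origin on a cart in front of the work surface, level with it; the furniture and walls round the work are solid. World frame = base frame: x ahead of the robot, y to its left, z up, the work surface at z = 0. Lengths are in m, angles in rad, forces in N, time in s.
With the tool pointing down it reaches from about 0.275 to 1 m from the base axis. Payload 8.4 kg.
Tool frame: the origin (TCP) lies at the very end of the fingers, on their centre line; the grasp point (between the pads) lies arm.grasp_offset behind it (arm.grasp_offset is the distance from the TCP to the grasp point, in m); z points along the fingers, y is the line along which they close (so a half turn about z gives the same grasp; the last joint's range is limited). The gripper opens to 85 mm and grips with 20 to 120 N. Pads are 22 mm wide; open, the fingers measure 114 mm over their backs; the gripper's body (76 mm by 85 mm) begins 54 mm behind the grasp point. The pads swing forward as they close: fully open they stand 13 mm farther back than shut.
Start: joints at [1.222, 0.353, 1.633, -0, 1.155, -0.002], TCP at [0.212, 0.588, 0.231] pointing down, gripper open.
Joint ranges: [-2.63, 2.63], [-0.92, 2.1], [0.06, 2.66], [-1.3, 4.44], [0, 2.69], [-3.02, 3.02]. Speed limits (rad/s): [2.22, 2.22, 2.79, 3.14, 3.14, 3.14].

INTERFACE

Orientations are given as a unit quaternion [w, x, y, z].
In Python, from rig import arm gives the robot as it stands.
- The arm moves only by the tool carry_out, never from a script. Its argument "increments" is text: rows parted by semicolons, each of 7 numbers parted by spaces: the opening, from 0 (shut) to 1 (fully open), then the shift along the world's x, y, z in cm, then the turn, a rotation vector about the world's x, y, z in degrees. In form: claw tx ty tz ax ay az; .... A call has 1 to 8 rows; each row shifts and turns the commanded pose from where the row before left it; what a row does not reach is not made up. A row lasts 1/10 s, in which the tool goes at most 50 mm and 8.59 degrees, less where a joint would pass 70% of its speed; a pose out of reach is approached as far as the arm can. A call with a gripper value outside its range is refused whole. The fingers move at their own pace and stop on an object; "grip_force" is the grip in N (left out, the last holds). Time passes only in rows, so rows that do not move let the fingers close. It gives the time, the measured TCP pose, the force, the opening and the grip force at its end, in the units of the state.
- arm.read_state(): the state, without advancing time (a new reading comes with each control period).
- arm.get_image(name): name is "scene" or "top"; returns the picture (400x640x3 uint8, blue, green, red); there is no depth.
- arm.get_calibration(name): a dict with "fx", "fy", "cx", "cy" (pixels), "camera_from_world" (4x4, takes a point from world to camera coordinates). Camera axes: x right, y down, z forward; pixel columns grow to the right and rows downward; lengths in m; the calibration is good to about 2 mm. A picture is of the moment at which its call begins. get_calibration takes no time and is no camera call.
- arm.hand_in(): hands the job in; it is judged then, once.
The state is a dict: "clock": time; "joint_positions": joint angles; "joint_vel": joint speeds; "tau": joint torques, N m; "tool_pos": TCP position; "tcp_rot": TCP orientation; "force": force on the tool from outside, world axes, zero at the start; "ft_torque": the same for the moment, N m; "grip_width": opening from 0.0 (shut) to 1.0 (fully open); "grip_force": force on a finger pad.
Only numpy, scipy, OpenCV 4.12 (cv2) and the standard library are available. Lean on these libraries where they do the work, as an engineer would, in place of code of your own. Each camera call takes 0.05 s, during which the arm holds its last target. There are 200 camera calls.

## Working session

There is one attempt and no reset: what is moved stays moved. The work goes in short steps, Python scripts to look and compute and a tool call to move; the robot and the scene stay as the last step left them, time stands still between calls to the robot, and variables do not carry over. Pictures are saved under pics/ and viewed, at most 10 in all, crops included, and the job is handed in when it is done.

Besides the shell and the picture viewer there is one more tool, called after "Emit:" as name(argument=value, ...), one argument or row to a line, values as JSON. carry_out: Moves the arm, as the interface text tells. Its arguments: {"type":"object","properties":{"increments":{"type":"string"},"grip_force":{"type":"number"}},"required":["increments"]}

```bash
mkdir -p pics
python3 - <<'E'
from rig import arm
import cv2,numpy as np
for n in("scene","top"):
    im=arm.get_image(n); cv2.imwrite(f"pics/{n}0.png",im)
    c=arm.get_calibration(n); print(n,c["fx"],c["fy"],c["cx"],c["cy"]);print(np.round(c["camera_from_world"],3))
print(arm.grasp_offset,arm.read_state())
E
```

```text
scene 386.862097145112 386.862097145112 322.42389746669454 199.53683660340064
[[ 0.79  -0.613 -0.007 -0.492]
 [-0.46  -0.586 -0.667  0.267]
 [ 0.405  0.531 -0.745  0.7  ]
 [ 0.     0.     0.     1.   ]]
top 379.9726884846394 379.9726884846394 320.54099577214595 197.55906214898448
[[-0.016 -1.    -0.008 -0.034]
 [-0.988  0.017 -0.156  0.558]
 [ 0.156  0.006 -0.988  0.826]
 [ 0.     0.     0.     1.   ]]
0.0187 {'clock': 0.1, 'joint_positions': array([ 1.22157574e+00,  3.53573016e-01,  1.63405017e+00,  2.07512452e-05,
        1.15520769e+00, -2.38265096e-03]), 'joint_vel': array([ 0.00182266, -0.00098951, -0.00100129,  0.00144349,  0.00076116,
       -0.00020435]), 'tau': array([ 1.59541737e-04, -6.06361985e+01, -3.42822897e+01, -2.49984362e-05,
        3.99434750e-03, -4.96746725e-05]), 'tool_pos': array([0.2122922 , 0.58739019, 0.23064453]), 'tcp_rot': array([-1.17625156e-04,  1.72555133e-01,  9.84999666e-01, -6.07912314e-04]), 'force': array([-0.17495687, -0.30896407,  0.02830092]), 'ft_torque': array([-0.00770995,  0.01651715,  0.04641462]), 'grip_force': 0.0, 'grip_width': 0.9985841634230994}
```

View pics/scene0.png

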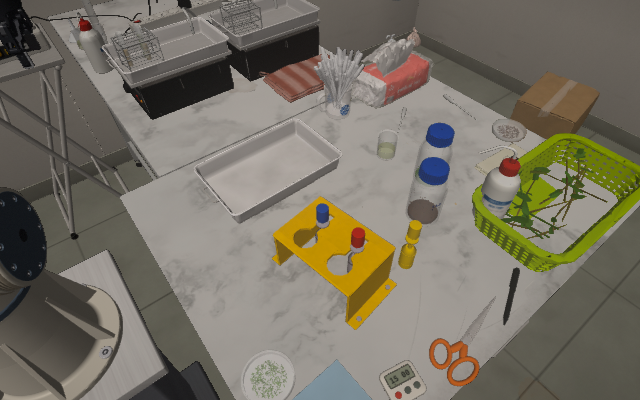

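View pics/top0.png

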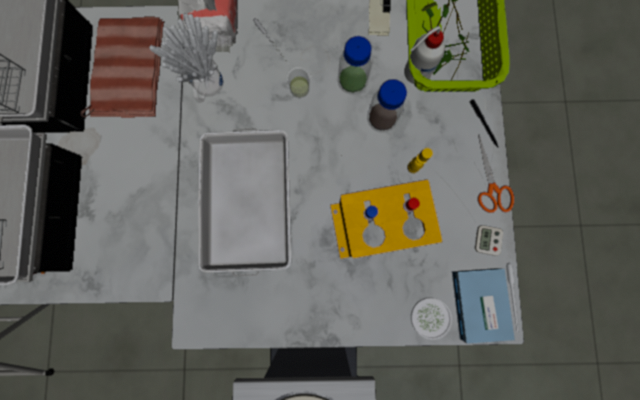

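Scene: the tray is at about top (244,200) and the rack at about (390,220). The red knob is at top (413,203) and scene (358,237). The blue knob is at top (372,212). The yellow decoy stands outside the rack at about (420,160).

```bash
cat > h.py <<'E'
from rig import arm
import cv2,numpy as np
def ray(n,u,v,z):
    c=arm.get_calibration(n);T=np.array(c["camera_from_world"]);R=T[:3,:3];o=-R.T@T[:3,3]
    d=R.T@np.array([(u-c["cx"])/c["fx"],(v-c["cy"])/c["fy"],1.]);return o+d*(z-o[2])/d[2]
def blobs(im,h0,h1,s,v,box):
    h=cv2.cvtColor(im,cv2.COLOR_BGR2HSV).astype(int);H=(h[...,0]-h0)%180
    m=((H<=(h1-h0)%180)&(h[...,1]>s)&(h[...,2]>v)).astype(np.uint8)
    k=np.zeros_like(m);x0,x1,y0,y1=box;k[y0:y1,x0:x1]=m[y0:y1,x0:x1];return k
def cen(m):
    n,l,st,c=cv2.connectedComponentsWithStats(m);i=1+np.argmax(st[1:,4]);return c[i],st[i]
E
python3 - <<'E'
from h import *
t=cv2.imread("pics/top0.png");s=cv2.imread("pics/scene0.png")
for nm,hh in(("red",(170,8)),("blue",(100,125))):
    for n,im,box in(("top",t,(340,440,180,260)),("scene",s,(270,400,195,290))):
        c,st=cen(blobs(im,*hh,120,50,box)); print(nm,n,c.round(1),st,ray(n,*c,.140).round(4))
m=blobs(t,18,32,120,80,(320,450,170,270))
cs,hi=cv2.findContours(m,cv2.RETR_CCOMP,cv2.CHAIN_APPROX_NONE)
for c,h in zip(cs,hi[0]):
    a=cv2.contourArea(c)
    if a>60:
        print(a,h[3],cv2.boundingRect(c)); 
        if h[3]<0:
            print([ray("top",*p[0],.11).round(3).tolist()[:2] for p in cv2.approxPolyDP(c,4,True)],cv2.approxPolyDP(c,4,True)[:,0].tolist())
        else:
            lo=c[:,0,:];(x,y),r=cv2.minEnclosingCircle(c[c[:,0,1]>np.percentile(c[:,0,1],40)].reshape(-1,1,2));print("wide",x,y,r,ray("top",x,y,.11))
# tray : rim outline
cv2.imwrite("pics/z.png",cv2.resize(np.vstack([t[165:275,320:450]]),None,fx=6,fy=5.4,interpolation=cv2.INTER_CUBIC))
for q in((201,133),(287,131),(202,270),(290,268)): print(ray("top",*q,.051).round(3))
E
```

```text
red top [412.8 203.5] [408 198  11  12 102] [ 0.5264 -0.2306  0.14  ]
red scene [357.6 237.3] [351 228  14  20 225] [ 0.524  -0.2302  0.14  ]
blue top [370.9 211.6] [366 206  11  12 103] [ 0.5116 -0.1454  0.14  ]
blue scene [321.5 212.3] [317 204  11  19 169] [ 0.5089 -0.1451  0.14  ]
455.0 -1 (331, 203, 19, 56)
[[0.534, -0.081], [0.52, -0.066], [0.42, -0.084], [0.424, -0.101]] [[338, 203], [331, 210], [341, 258], [349, 256]]
5738.0 -1 (340, 180, 102, 78)
[[0.578, -0.273], [0.551, -0.087], [0.424, -0.105], [0.449, -0.29]] [[428, 181], [341, 195], [351, 256], [440, 242]]
672.5 3 (362, 200, 24, 48)
wide 372.0 233.5 14.396280288696289 [ 0.46921743 -0.14980109  0.11      ]
683.5 3 (402, 193, 24, 48)
wide 412.8548278808594 225.56451416015625 14.774234771728516 [ 0.4842772  -0.23541295  0.11      ]
[0.714 0.233 0.051]
[0.715 0.032 0.051]
[0.399 0.221 0.051]
[0.4   0.026 0.051]
```

View pics/z.png

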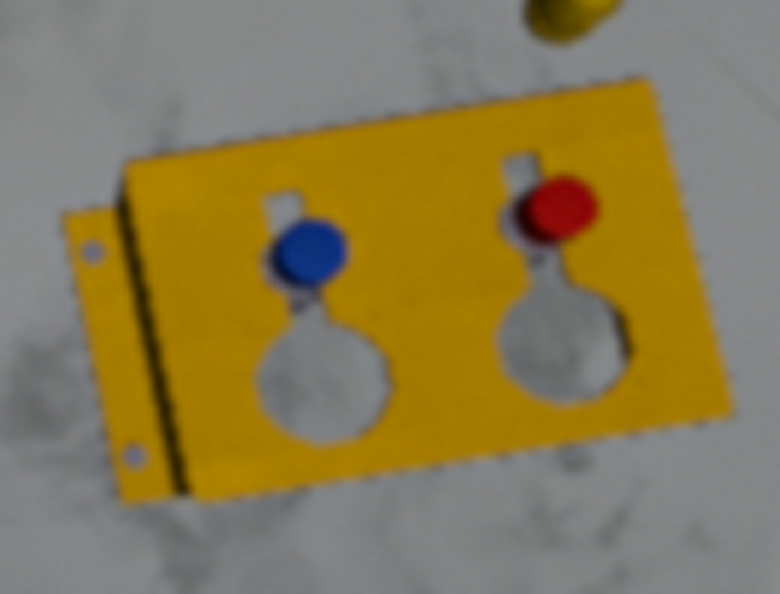

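Slots run along rack x at a yaw of about 0.14. The rack centre is about (0.501,-0.189), the red canister about (0.525,-0.230), and its wide end about (0.477,-0.236).

Emit:
carry_out(
  increments="1 1.7 -4.5 0.2 0 0 -3.9;1 1.7 -4.5 0.2 0 0 -3.9;1 1.7 -4.5 0.2 0 0 -3.9;1 1.7 -4.5 0.2 0 0 -3.9;1 1.7 -4.5 0.2 0 0 -3.9;1 1.7 -4.5 0.2 0 0 -3.9;1 1.7 -4.5 0.2 0 0 -3.9;1 1.7 -4.5 0.2 0 0 -3.9",
)

```text
clock: 0.9
tool_pos: [0.3485, 0.2259, 0.2473]
tcp_rot: [0.0, 0.432, 0.902, 0.0]
force: [0.9, 0.6, 1.4]
grip_width: 1.003
grip_force: 0.0
```

Emit:
carry_out(
  increments="1 1.7 -4.5 0 0 0 -3.9;1 1.7 -4.5 0 0 0 -3.9;1 1.7 -4.5 0 0 0 -3.9;1 1.7 -4.5 0 0 0 -3.9;1 1.7 -4.5 0 0 0 -3.9;1 1.7 -4.5 0 0 0 -3.9;1 1.7 -4.5 0 0 0 -3.9;1 1.7 -4.5 0 0 0 -3.9",
)

```text
clock: 1.7
tool_pos: [0.4845, -0.1343, 0.2471]
tcp_rot: [-0.0, 0.659, 0.752, 0.0]
force: [0.6, 0.5, 1.5]
grip_width: 0.997
grip_force: 0.0
```

Emit:
carry_out(
  increments="1 2 -4.8 0 0 0 0;1 2 -4.8 0 0 0 0;1 0 0 0 0 0 0;1 0 0 0 0 0 0;1 0 0 0 0 0 0",
)

```text
clock: 2.2
tool_pos: [0.5222, -0.2237, 0.2468]
tcp_rot: [-0.001, 0.658, 0.753, -0.0]
force: [-0.9, 0.3, -0.1]
grip_width: 0.997
grip_force: 0.0
```

```bash
cat > st.py <<'E'
from h import *
from scipy.spatial.transform import Rotation as R
s=arm.read_state();q=s["tcp_rot"];M=R.from_quat([*q[1:],q[0]]).as_matrix()
print(s["clock"],s["tool_pos"].round(4),"yaw",np.degrees(np.arctan2(M[1,1],M[0,1])).round(2),"z",M[:,2].round(4),s["force"].round(1),s["grip_width"],s["grip_force"])
E
python3 st.py
```

```text
2.2 [ 0.5222 -0.2237  0.2468] yaw 7.74 z [-1.2e-03  8.0e-04 -1.0e+00] [-0.9  0.3 -0.1] 0.9971214725831352 0.0
```

Emit:
carry_out(
  increments="1 0.3 -0.7 -3 0 0 0;1 0 0 -3 0 0 0;1 0 0 -3 0 0 0;1 0 0 -2 0 0 0;1 0 0 -1.3 0 0 0;1 0 0 0 0 0 0;1 0 0 0 0 0 0",
)

```text
clock: 2.9
tool_pos: [0.5263, -0.2311, 0.1251]
tcp_rot: [0.0, 0.658, 0.753, 0.0]
force: [0.1, -0.5, -0.0]
grip_width: 0.997
grip_force: 0.0
```

```bash
python3 - <<'E'
from h import *
a=arm.get_image("scene")[170:300,260:420];b=arm.get_image("top")[150:280,320:480]
cv2.imwrite("pics/c1.png",cv2.resize(np.vstack([a,b])[:, :],(640,1040))[::1]);
cv2.imwrite("pics/c1.png",cv2.resize(np.hstack([a,b]),(800,325),interpolation=cv2.INTER_CUBIC))
E
python3 st.py
```

```text
3.0 [ 0.5267 -0.2316  0.1256] yaw 7.75 z [ 1.9e-03 -8.0e-04 -1.0e+00] [-0.5 -1.4  0.3] 0.9998236843890411 0.0
```

View pics/c1.png

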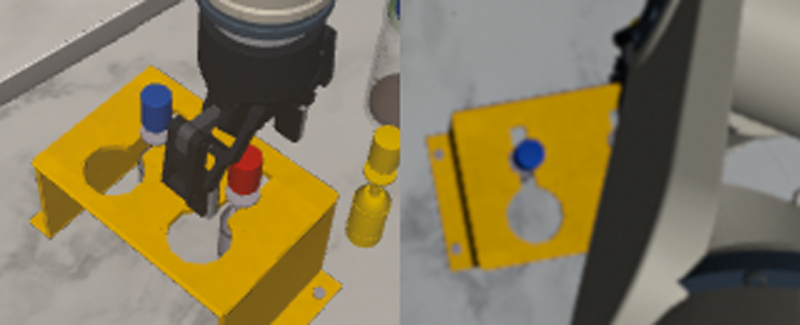

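The fingers straddle the red knob: knob at crop (245,170), tips at about (205,205) and (292,135). I'll close now.

Emit:
carry_out(
  increments="0.1 0 0 0 0 0 0;0.1 0 0 0 0 0 0;0.1 0 0 0 0 0 0;0.1 0 0 0 0 0 0;0.1 0 0 0 0 0 0;0.1 0 0 0 0 0 0;0.1 0 0 0 0 0 0",
  grip_force=50,
)

```text
clock: 3.7
tool_pos: [0.5259, -0.2316, 0.1246]
tcp_rot: [0.0, 0.658, 0.753, -0.0]
force: [-1.3, -0.2, 5.5]
grip_width: 0.267
grip_force: 48.8
```

Emit:
carry_out(
  increments="0.1 0 0 0 0 0 0;0.1 0 0 0 0 0 0;0.1 0 0 0 0 0 0;0.1 0 0 0 0 0 0",
)

```text
clock: 4.1
tool_pos: [0.5259, -0.2316, 0.1246]
tcp_rot: [0.0, 0.658, 0.753, -0.0]
force: [-2.8, -0.0, 5.0]
grip_width: 0.268
grip_force: 48.8
```

```bash
python3 st.py
```

```text
4.1 [ 0.5259 -0.2316  0.1246] yaw 7.73 z [-0.e+00 -2.e-04 -1.e+00] [-2.8 -0.   5. ] 0.2677447652937888 48.7942636013031
```

Emit:
carry_out(
  increments="0.1 0 0 0.4 0 0 0;0.1 0 0 0.4 0 0 0;0.1 0 0.1 0 0 0 0;0.1 -0.5 -0.07 0 0 0 0;0.1 -0.5 -0.07 0 0 0 0;0.1 0 0 0 0 0 0",
)

```text
clock: 4.7
tool_pos: [0.5148, -0.2318, 0.132]
tcp_rot: [-0.001, 0.658, 0.753, -0.0]
force: [0.9, -0.2, -1.6]
grip_width: 0.264
grip_force: 49.0
```

```bash
python3 - <<'E'
from h import *
a=arm.get_image("scene")[170:300,260:420]
cv2.imwrite("pics/c2.png",cv2.resize(a,(640,520),interpolation=cv2.INTER_CUBIC))
E
python3 st.py
```

```text
4.75 [ 0.5153 -0.2319  0.1321] yaw 7.71 z [-6.e-04  2.e-04 -1.e+00] [ 0.3 -0.  -1.6] 0.2665375521059059 48.96071255207062
```

View pics/c2.png

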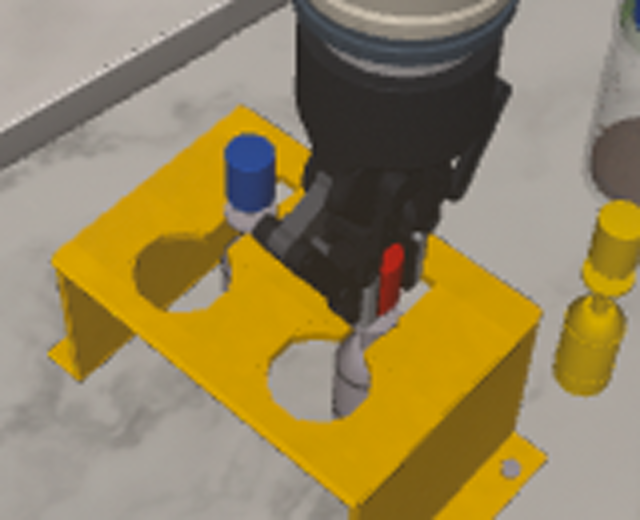

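The knob is held, the canister has risen off the plate, and there is almost no side force. I'll keep sliding.

Emit:
carry_out(
  increments="0.1 -0.6 -0.08 0 0 0 0;0.1 -0.6 -0.08 0 0 0 0;0.1 -0.6 -0.08 0 0 0 0;0.1 -0.6 -0.08 0 0 0 0;0.1 0 0 0 0 0 0",
)

```text
clock: 5.25
tool_pos: [0.4909, -0.2352, 0.1323]
tcp_rot: [-0.0, 0.658, 0.753, -0.0]
force: [0.5, 0.1, -0.4]
grip_width: 0.268
grip_force: 49.0
```

Emit:
carry_out(
  increments="0.1 -0.6 -0.08 0 0 0 0;0.1 -0.7 -0.1 0 0 0 0;0.1 0 0 0 0 0 0;0.1 0 0 0 0 0 0;0.1 0 0 0 0 0 0",
)

```text
clock: 5.75
tool_pos: [0.4791, -0.237, 0.1324]
tcp_rot: [0.0, 0.658, 0.753, 0.0]
force: [0.4, 0.1, -1.6]
grip_width: 0.264
grip_force: 49.0
```

```bash
python3 - <<'E'
from h import *
a=arm.get_image("scene")[170:300,260:420]
cv2.imwrite("pics/c3.png",cv2.resize(a,(640,520),interpolation=cv2.INTER_CUBIC))
E
python3 st.py
```

```text
5.8 [ 0.4792 -0.237   0.1324] yaw 7.73 z [ 3.e-04 -1.e-04 -1.e+00] [-0.1 -0.4 -1.9] 0.2631347824771406 49.035696387290955
```

View pics/c3.png

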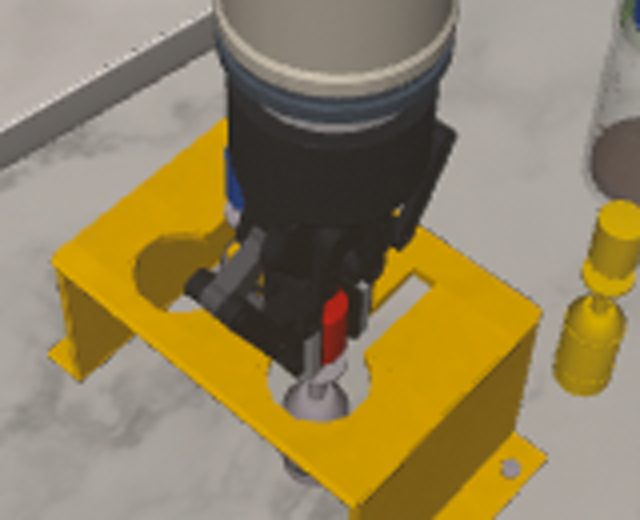

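The pot is at about (316,400) below the plate, centred in the wide end at about (320,380). Next I'll lift.

Emit:
carry_out(
  increments="0.1 0 0 1 0 0 0;0.1 0 0 1 0 0 0;0.1 0 0 1 0 0 0;0.1 0 0 1 0 0 0;0.1 0 0 0 0 0 0",
)

```text
clock: 6.3
tool_pos: [0.4799, -0.2374, 0.1743]
tcp_rot: [0.002, 0.658, 0.753, 0.0]
force: [0.4, -0.1, -0.2]
grip_width: 0.264
grip_force: 49.1
```

Emit:
carry_out(
  increments="0.1 0 0 1.5 0 0 0;0.1 0 0 1.5 0 0 0;0.1 0 0 1.5 0 0 0;0.1 0 0 2 0 0 0;0.1 0 0 2 0 0 0;0.1 0 0 2 0 0 0;0.1 0 0 1 0 0 0;0.1 0 0 0 0 0 0",
)

```text
clock: 7.1
tool_pos: [0.4795, -0.2372, 0.2884]
tcp_rot: [0.001, 0.658, 0.753, 0.0]
force: [-0.2, 0.4, -1.1]
grip_width: 0.263
grip_force: 49.1
```

```bash
python3 - <<'E'
from h import *
a=arm.get_image("scene")[100:340,160:460];cv2.imwrite("pics/c4.png",cv2.resize(a,(750,600),interpolation=cv2.INTER_CUBIC))
E
python3 st.py
```

```text
7.15 [ 0.479  -0.2369  0.2872] yaw 7.73 z [ 5.e-04 -3.e-04 -1.e+00] [-1.7  0.3 -2.3] 0.26544925134700414 49.095677733421326
```

View pics/c4.png

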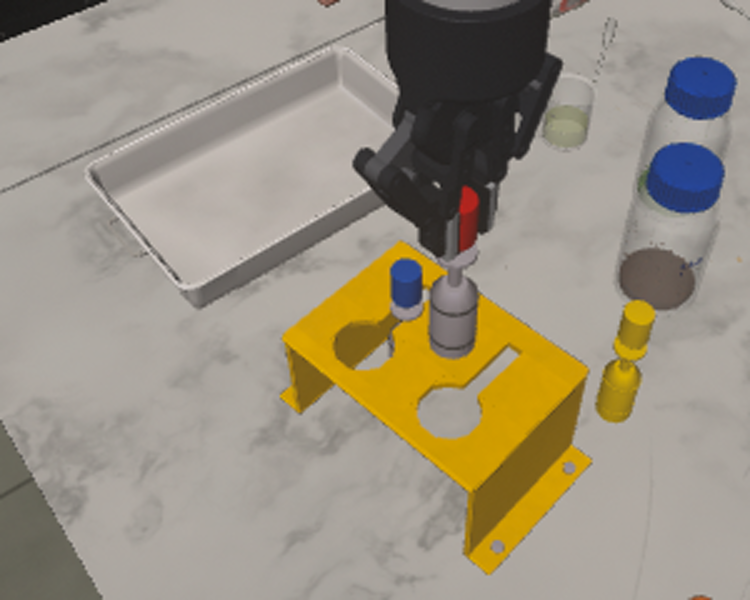

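The canister is lifted clear and upright, and blue is still hanging. Next: over to the tray.

Emit:
carry_out(
  increments="0.1 0.3 1.5 0 0 0 0;0.1 0.7 3 0 0 0 0;0.1 0.9 4 0 0 0 0;0.1 0.9 4 0 0 0 0;0.1 0.9 4 0 0 0 0;0.1 0.9 4 0 0 0 0;0.1 0.9 4 0 0 0 0;0.1 0.8 4 0 0 0 0",
)

```text
clock: 7.95
tool_pos: [0.5412, 0.0505, 0.286]
tcp_rot: [-0.001, 0.658, 0.753, -0.001]
force: [1.0, -0.6, -1.3]
grip_width: 0.266
grip_force: 49.1
```

Emit:
carry_out(
  increments="0.1 0.5 4 0 0 0 0;0.1 0.2 2.5 0 0 0 0;0.1 0 1.2 -1 0 0 0;0.1 0 0 -3 0 0 0;0.1 0 0 -3 0 0 0;0.1 0 0 -3 0 0 0;0.1 0 0 -2 0 0 0;0.1 0 0 -1 0 0 0",
)

```text
clock: 8.75
tool_pos: [0.5466, 0.1243, 0.154]
tcp_rot: [-0.001, 0.658, 0.753, -0.002]
force: [-0.5, -0.0, -0.5]
grip_width: 0.261
grip_force: 49.2
```

Emit:
carry_out(
  increments="0.1 0 0 -1.5 0 0 0;0.1 0 0 -1.5 0 0 0;0.1 0 0 -1 0 0 0;0.1 0 0 -0.5 0 0 0;0.1 0 0 0 0 0 0;0.1 0 0 0 0 0 0",
)

```text
clock: 9.35
tool_pos: [0.5492, 0.1251, 0.1127]
tcp_rot: [0.0, 0.658, 0.753, 0.0]
force: [-1.0, -0.2, -1.9]
grip_width: 0.268
grip_force: 49.2
```

```bash
python3 - <<'E'
from h import *
a=arm.get_image("scene")[80:280,150:400];cv2.imwrite("pics/c5.png",cv2.resize(a,(750,600),interpolation=cv2.INTER_CUBIC))
E
python3 st.py
```

```text
9.4 [0.5494 0.1252 0.1129] yaw 7.73 z [ 1.e-03  2.e-04 -1.e+00] [ 0.7  0.2 -1.4] 0.2653677047823174 49.17980074882507
```

View pics/c5.png

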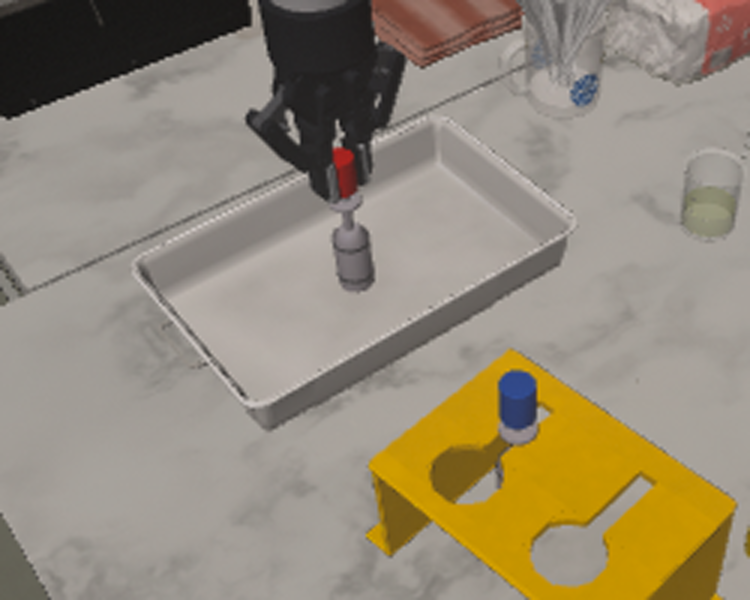

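The canister hangs upright mid-tray, and blue is hanging in its slot. I'll lower it in small steps until it touches.

Emit:
carry_out(
  increments="0.1 0 0 -0.3 0 0 0;0.1 0 0 -0.3 0 0 0;0.1 0 0 -0.2 0 0 0;0.1 0 0 0 0 0 0;0.1 0 0 0 0 0 0",
)

```text
clock: 9.9
tool_pos: [0.5489, 0.1251, 0.1042]
tcp_rot: [-0.0, 0.658, 0.753, -0.0]
force: [0.9, -0.3, -1.9]
grip_width: 0.263
grip_force: 49.2
```

Emit:
carry_out(
  increments="0.1 0 0 -0.1 0 0 0;0.1 0 0 0 0 0 0;0.1 0 0 -0.1 0 0 0;0.1 0 0 0 0 0 0;0.1 0 0 0 0 0 0",
)

```text
clock: 10.4
tool_pos: [0.5491, 0.1251, 0.1026]
tcp_rot: [0.0, 0.658, 0.753, 0.0]
force: [-1.0, 0.2, 4.2]
grip_width: 0.266
grip_force: 49.5
```

Contact: the force went to +4 N. I'll open slightly first, then fully, then retreat straight up.

Emit:
carry_out(
  increments="0.32 0 0 0 0 0 0;0.4 0 0 0 0 0 0;0.5 0 0 0 0 0 0;0.7 0 0 0 0 0 0;0.9 0 0 0 0 0 0;0.9 0 0 0 0 0 0;0.9 0 0 0 0 0 0",
)

```text
clock: 11.1
tool_pos: [0.5489, 0.1251, 0.1023]
tcp_rot: [-0.0, 0.658, 0.753, -0.0]
force: [0.4, 0.2, -0.5]
grip_width: 0.897
grip_force: 0.0
```

Emit:
carry_out(
  increments="0.9 0 0 1 0 0 0;0.9 0 0 2 0 0 0;0.9 0 0 3 0 0 0;0.9 0 0 4 0 0 0;0.9 0 0 4 0 0 0;0.9 0 0 3 0 0 0;0.9 0 0 0 0 0 0;0.9 0 0 0 0 0 0",
)

```text
clock: 11.9
tool_pos: [0.5491, 0.1251, 0.2733]
tcp_rot: [0.001, 0.658, 0.753, 0.001]
force: [0.1, 0.7, -0.2]
grip_width: 0.901
grip_force: 0.0
```

```bash
python3 - <<'E'
from h import *
a=arm.get_image("scene")[80:280,150:400];cv2.imwrite("pics/c6.png",cv2.resize(a,(750,600),interpolation=cv2.INTER_CUBIC))
E
python3 st.py
```

```text
11.95 [0.5484 0.125  0.2721] yaw 7.73 z [-3.e-04 -1.e-04 -1.e+00] [-0.1  0.6 -0.1] 0.9048114384704024 0.0
```

View pics/c6.png

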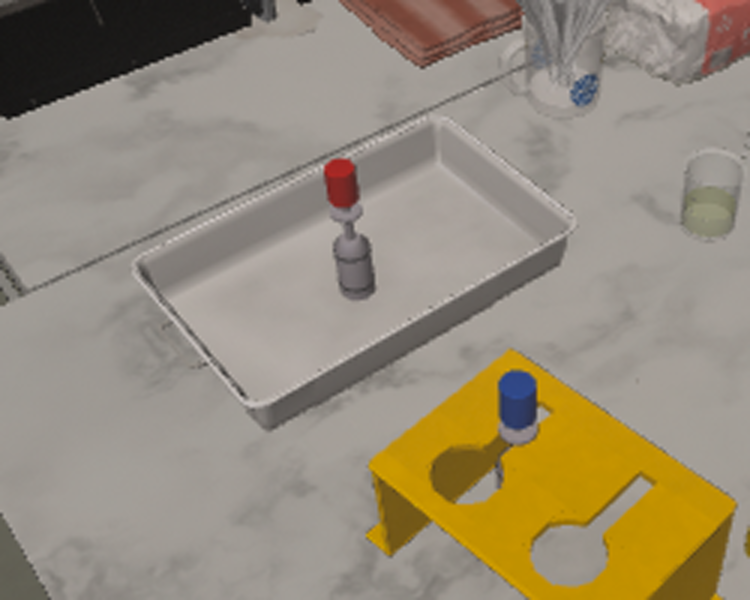

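The red canister stands upright at (355,290) on the tray floor. Blue still hangs at (517,400), and the gripper is clear.

```bash
python3 -c "from rig import arm;print(arm.hand_in())"
```

```text
the job is handed in; nothing more can be done
None
```

The red canister stands upright mid-tray, blue still hangs in its slot, and the gripper is clear; I handed the job in at about 12 s, and no verdict came back.

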